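# Start the disc in the portable player on the mahjong table

## Task

Put the disc on in the portable player: push its open lid down until it is fully shut, then press the round power key at the left end of the key row so that it clicks and stays down, and then press the wide play key (the one with the single triangle) all the way in and let it come up again. The lid has to be shut before either key is pressed; press none of the other keys, do not lift or shove the player, and leave everything else on the table and on the player where it is.

Things in the scene. Friction and masses are not known exactly. Their poses are not given: they have to be found in the camera images.
- player: Grey portable disc player, loose, 2.1 kg: 220 deep (x), 280 wide (y), 115 mm high. Origin: centre of underside. Its front (-x, two speakers) faces the robot; +y is its left end seen from the front. Five black keys in a row at x = -84 mm, tops at z = 123, 8 mm above the deck; left to right: power y = +106, skip back +48, play 0, stop -48, skip on -86. Behind them, the disc well under the lid.
- lid (a joint): Lid angle (rad): 0 = shut, starts at 0.5 to 1.05. A slab 146 (x) x 150 (y) x 10 mm hinged at its rear edge on an axis along the player's y; the front edge swings up and back. The hinge is stiff: the lid stays where it is left, and shuts to its stop with 1 to 2 N on its front part. Shut, its outer face is at z = 117 mm in the player, lower than even the pressed keys.
- lid_edge (a point): Middle of the lid's front edge, on its outer (upper) face, 149 mm from the hinge axis along the lid and 11 mm out from it. It moves with the lid; axes are the lid's (z out of the outer face, x back towards the hinge).
- lid_hinge (a point): Middle of the lid's hinge axis, at x = +92, y = 0, z = 106 mm in the player's frame. The axes turn with the lid.
- power (a joint): Travel of the round power key (m): 0 = up (off), 0.004 = down (on). Snap action: about 3.5 N starts it, less carries it on, past the middle of its travel it snaps down by itself and stays down when let go; let go before the middle, it comes back up. Pressing it again when down does nothing.
- power_top (a point): Centre of the top face of the power key: round, 28 mm across, with a raised ring-and-bar mark. Moves with the key. Axes as the player's.
- play (a joint): Sliding key of the player (m): 0 = up, as at the start, 0.004 = fully down. Spring return: 1.2 N to start it, 4.4 N fully down. This is the play key.
- play_top (a point): Centre of the top face of the play key: the wide one, 50 mm (y) x 22 mm (x), with one raised triangle. Moves with the key. Axes as the player's.
- skip_back (a joint): Sliding key of the player (m): 0 = up, as at the start, 0.004 = fully down. Spring return: 1.2 N to start it, 4.4 N fully down. 24 mm wide, 22 mm deep, double triangle, centre 48 mm to the left (+y) of the play key's. Not to be pressed.
- stop (a joint): Sliding key of the player (m): 0 = up, as at the start, 0.004 = fully down. Spring return: 1.2 N to start it, 4.4 N fully down. 24 mm wide, 22 mm deep, a square, centre 48 mm to the right (-y) of the play key's. Not to be pressed.
- skip_on (a joint): Sliding key of the player (m): 0 = up, as at the start, 0.004 = fully down. Spring return: 1.2 N to start it, 4.4 N fully down. 24 mm wide, 22 mm deep, double triangle, centre 86 mm to the right (-y) of the play key's. Not to be pressed.
- bull: Cast-iron bull figurine, 125 x 60 x 82 mm high, loose, head along its +x. Origin at its underside, as for all below. Bystander; bull, bell and tumbler change places, close to the player's left, right and front.
- bell: Brass hand bell with a turned wooden handle standing up, 62 mm across, 112 mm high, loose. Bystander.
- tumbler: Jade-green glass tumbler, 72 mm across, 100 mm high, loose. Bystander.
- teacup: White teacup without handle, 72 mm across, 55 mm high, loose, left of the player. Bystander.
- magnifier: Magnifying glass with a horn handle lying flat, 201 x 97 x 16 mm, lens at its +x end, in front of the player. Bystander.
- disc_case: Flat disc case 125 x 142 x 10 mm, right of the player. Bystander.
- tile1: Mahjong tile, 36 x 27 x 21 mm, lying loose on the player's right side deck. Bystander.
- tile2: Second mahjong tile, the same, behind the first on the player's right side deck. Bystander.

How it is judged (in metres and radians):
On the way, in this order (a step that is already met when the one before it is completed fails the run):
1. the lid is pushed fully shut (value of joint lid below 0.04 rad and value of joint power below 0.001 m), for 0.2 s.
2. the power key is pressed and latched down (value of joint power above 0.003 m and value of joint lid below 0.04 rad), for 0.2 s.
3. the play key is pressed fully down, power on and lid shut (all of step 2 and value of joint play above 0.003 m), for 0.05 s.
At the end, for the whole second after the job is handed in: The lid is shut (within 0.04 rad), the power key is latched down (more than 3 mm), the play key and the other three are up (within 1 mm), the player stands level and still within 20 mm of where it was, and every other loose thing is within 25 mm of where it was (all of step 2 and value of joint each of play, stop, skip_back, skip_on below 0.001 m and distance of player from where it was at the start of the episode below 0.02 m and angle between player's own z axis and vertical below 0.03 rad and linear speed of player below 0.01 m/s and distance of each of bull, bell, tumbler, teacup, magnifier, disc_case, tile1, tile2 from where it was at the start of the episode below 0.025 m); the robot touches nothing.
It fails at once if the power or play key pressed more than 2 mm while the lid is not shut (over 0.06 rad) (value of joint lid above 0.06 rad and value of joint any of power, play above 0.002 m).
It fails at once if the play key pressed more than 2 mm while the power key is still up (value of joint play above 0.002 m and value of joint power below 0.002 m).
It fails at once if the stop key or a skip key pressed more than 2 mm (value of joint any of stop, skip_back, skip_on above 0.002 m).
It fails at once if the player lifted, tipped or shoved: moved more than 20 mm or tilted more than 0.06 rad (distance of player from where it was at the start of the episode above 0.02 m or angle between player's own z axis and vertical above 0.06 rad).
It fails at once if any other thing displaced, knocked over or lifted (moved more than 25 mm) (distance of any of bull, bell, tumbler, teacup, magnifier, disc_case, tile1, tile2 from where it was at the start of the episode above 0.025 m).
It also fails if it takes over 45 s, if anything falls off the work surface, if the arm or the gripper's body presses on something with over 40 N, if the wrist force passes 120 N, or if a joint passes its speed limit or range.

## Robot

A 7-joint arm with a two-finger parallel gripper is mounted at the origin on the work surface. World frame = base frame: x ahead of the robot, y to its left, z up, the work surface at z = 0. Lengths are in mm, angles in rad, forces in N, time in s.
With the tool pointing down it reaches from about 425 to 800 mm from the base axis. Payload 8.3 kg.
Tool frame: the origin (TCP) lies at the very end of the fingers, on their centre line; the grasp point (between the pads) lies 19 mm behind it (manip.tcp_to_grasp is the distance from the TCP to the grasp point, in mm); z points along the fingers, x is the direction in which the jaws open and shut, and the axes are right-handed (so a half turn about z gives the same grasp; the last joint's range is limited). The gripper opens to 85 mm and grips with 20 to 120 N. Pads are 22 mm wide; open, the fingers measure 114 mm over their backs; the gripper's body (76 mm by 85 mm) begins 54 mm behind the grasp point. The pads swing forward as they close: fully open they stand 13 mm farther back than shut.
Start: joints at [-1.286, 0.383, 0.016, 1.37, -0.006, 1.388, -0.046], TCP at [212.967, 587.578, 231.279] pointing down, gripper open.
Joint ranges: [-2.95, 2.95], [-0.25, 2.06], [-1.52, 1.56], [0.18, 2.33], [-1.44, 4.58], [0.02, 2.06], [-3.01, 3.01]. Speed limits (rad/s): [2.39, 2.39, 3.01, 3.01, 3.14, 3.14, 3.14].

## Interface

Orientations are given as a unit quaternion [w, x, y, z].
In Python, from cell import manip, cams, ticket gives the robot as it stands.
- The arm moves only by the tool jog_arm, never from a script. Its argument "motion" is a list that holds one entry, the list of rows, each a list of 6 numbers: the shift along the tool's x, y, z in m, then the turn, a rotation vector about the tool's x, y, z in degrees. A call has exactly 10 rows; each row shifts and turns the commanded pose from where the row before left it, along the tool's axes as they then stand; what a row does not reach is not made up. A row lasts 1/12 s, in which the tool goes at most 41.7 mm and 7.16 degrees, less where a joint would pass 70% of its speed; a pose out of reach is approached as far as the arm can. A call with a gripper value outside its range is refused whole. "claw" is the closure, from -1 (fully open) to 1 (shut), set as the call begins (left out, the last holds). The fingers move at their own pace and stop on an object; "grip_force" is the grip in N (left out, the last holds). Time passes only in rows, so rows that do not move let the fingers close, or fill a call up. It gives the time, the measured TCP pose, the force and the opening at its end, in the units of the state.
- manip.observe(): the state, without advancing time (a new reading comes with each control period).
- cams.snapshot(name): name is "side" or "top" or "wrist"; returns a dict with "color" (384x512x3 uint8, blue, green, red), "depth" (384x512 float32, mm along the optical axis (not along the pixel's ray), 0 where there is no reading), "K" (3x3 intrinsics, pixels), "view" (4x4, takes a point from world to camera coordinates). Camera axes: x right, y up, looking along -z (the intrinsics and any distortion apply to the point x, -y, -z); pixel columns grow to the right and rows downward; lengths in mm; the calibration is good to about 2 mm. A picture is of the moment at which its call begins.
- ticket.job_done(): hands the job in, once; it reports no verdict.
The state is a dict: "time_s": time; "qpos": joint angles; "qd": joint speeds; "joint_efforts": joint torques, N m; "tcp_pos": TCP position; "tool_rot": TCP orientation; "contact_force": force on the tool from outside, world axes, zero at the start; "torque": the same for the moment, N m; "width": finger opening in mm.
Only numpy, scipy, OpenCV 4.12 (cv2) and the standard library are available. Lean on these libraries where they do the work, as an engineer would, in place of code of your own. Each camera call takes 0.05 s, during which the arm holds its last target. There are 200 camera calls.

## Working session

There is one attempt and no reset: what is moved stays moved. The work goes in short steps, Python scripts to look and compute and a tool call to move; the robot and the scene stay as the last step left them, time stands still between calls to the robot, and variables do not carry over. Pictures are saved under pics/ and viewed, about 8 in all and at most 12, crops included, and the job is handed in when it is done.

Besides the shell and the picture viewer there is one more tool, called after "Call:" as name([rows], argument=value, ...), one row to a line, values as JSON. jog_arm: Moves the arm, as the interface text tells. Its arguments: {"type":"object","properties":{"motion":{"type":"array"},"claw":{"type":"number"},"grip_force":{"type":"number"}},"required":["motion"]}

```bash
ls; mkdir -p pics; cat > h.py <<'E'
import numpy as np, cv2, pickle
from cell import manip, cams, ticket
def snap(n,fn):
    s=cams.snapshot(n); cv2.imwrite(f'pics/{fn}.png',s['color']); pickle.dump(s,open(f'pics/{fn}.pkl','wb')); return s
def load(fn): return pickle.load(open(f'pics/{fn}.pkl','rb'))
def ray(s,u,v):
    V=s['view'];R=V[:3,:3];c=-R.T@V[:3,3]
    d=np.linalg.inv(s['K'])@[u,v,1.]; return c,R.T@(d*[1,-1,-1])
def plane(s,u,v,z):
    c,d=ray(s,u,v); return c+d*(z-c[2])/d[2]
def pt(s,u,v):
    c,d=ray(s,u,v); return c+d*s['depth'][int(v),int(u)]
def cloud(s):
    v,u=np.indices(s['depth'].shape); d=np.stack([u,v,np.ones_like(u)],-1)@np.linalg.inv(s['K']).T*[1,-1,-1]
    V=s['view'];R=V[:3,:3]; return (d*s['depth'][...,None])@R - R.T@V[:3,3]
def st():
    o=manip.observe()
    for k in('time_s','qpos','tcp_pos','tool_rot','contact_force','width'): print(k,np.round(o[k],4))
E
python3 - <<'E'
from h import *
st()
a=snap('top','top0');b=snap('side','side0')
print(a['K'],a['view'],b['view'])
cv2.imwrite('pics/both.png',cv2.resize(np.vstack([a['color'],b['color']]),(400,600)))
E
```

```text
pics
time_s 0.0
qpos [-1.2859  0.3843  0.0164  1.3711 -0.0063  1.3882 -0.0466]
tcp_pos [212.8233 587.1327 230.2864]
tool_rot [ 6.000e-04  8.188e-01  5.741e-01 -8.000e-04]
contact_force [-0.6574 -0.8203 -0.5029]
width 85.5364
[[465.80243962   0.         258.20322918]
 [  0.         465.80243962 190.72553325]
 [  0.           0.           1.        ]] [[ 2.00700603e-02 -9.99784809e-01 -5.24672415e-03  4.90540928e+01]
 [ 9.97253041e-01  1.96444477e-02  7.14175580e-02 -5.64914688e+02]
 [-7.12991205e-02 -6.66566631e-03  9.97432707e-01 -1.26199297e+03]
 [ 0.00000000e+00  0.00000000e+00  0.00000000e+00  1.00000000e+00]] [[ 7.84994953e-01 -6.19387379e-01  1.19246778e-02 -4.00867631e+02]
 [ 3.56972075e-01  4.67981097e-01  8.08433442e-01 -2.82183988e+02]
 [-5.06313995e-01 -6.30359395e-01  5.88466797e-01 -1.06570442e+03]
 [ 0.00000000e+00  0.00000000e+00  0.00000000e+00  1.00000000e+00]]
```

View pics/top0.png

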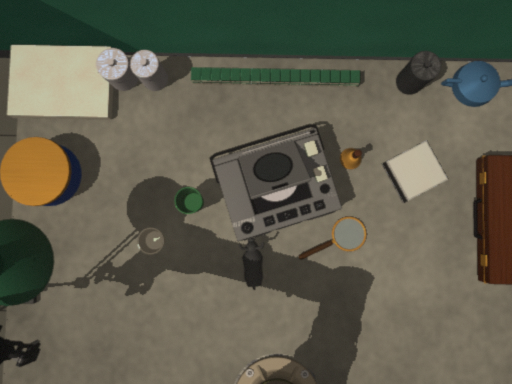

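View pics/side0.png

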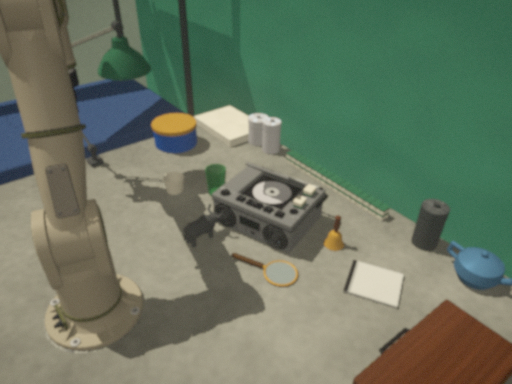

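The top view shows the player centred near (277,180), its power key near (247,228), its keys running up and right to about (325,188), and the bull just in front at (252,262). The side view shows the lid open with the disc visible. Next I'll zoom in and measure.

```bash
python3 - <<'E'
from h import *
a=load('top0'); c=a['color'][115:295,195:375]; cv2.imwrite('pics/crop.png',cv2.resize(c,(720,720),interpolation=cv2.INTER_CUBIC)[:600])
P=cloud(a)
for u,v in [(247,228),(288,214),(240,200),(320,205),(272,165),(252,262),(262,185),(300,170)]: print(u,v,P[v,u].round(0), plane(a,u,v,123).round(0))
m=((P[...,2]>95)&(P[...,2]<250)); m[:, :205]=0; m[:,345:]=0; m[:120]=0; m[245:]=0
m=cv2.morphologyEx(m.astype(np.uint8),cv2.MORPH_OPEN,np.ones((3,3)))
n,l,s,_=cv2.connectedComponentsWithStats(m); print(s)
k=1+np.argmax(s[1:,4]); q=P[l==k]
zz=q[:,2]; print(np.histogram(zz,bins=range(95,255,5)))
r=cv2.minAreaRect(q[(zz<120)|(zz<130)][:,:2].astype(np.float32)); print(r)
E
```

```text
247 228 [462.  86. 125.] [462.  86. 123.]
288 214 [499. -17. 126.] [499. -17. 123.]
240 200 [533. 106. 114.] [532. 105. 123.]
320 205 [523. -97. 122.] [523. -97. 123.]
272 165 [619.  27. 155.] [623.  26. 123.]
252 262 [373.  72.  70.] [377.  72. 123.]
262 185 [566.  50. 189.] [571.  50. 123.]
300 170 [604. -40. 188.] [611. -45. 123.]
[[     0      0    512    384 187366]
 [   213    128    129    113   9242]]
(array([ 495,  356,  174, 2537, 2180,  610,  205,  264,  296,  144,  136,
        138,  141,  148,  143,  146,  156,  151,  174,  159,  186,  241,
         62,    0,    0,    0,    0,    0,    0,    0,    0]), array([ 95, 100, 105, 110, 115, 120, 125, 130, 135, 140, 145, 150, 155,
       160, 165, 170, 175, 180, 185, 190, 195, 200, 205, 210, 215, 220,
       225, 230, 235, 240, 245, 250]))
((577.15771484375, 12.1141357421875), (220.75877380371094, 280.4544677734375), 18.481945037841797)
```

View pics/crop.png

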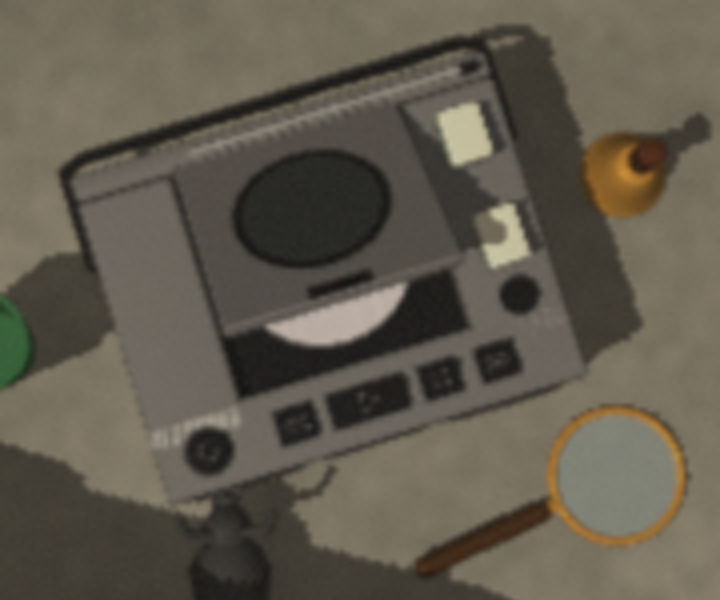

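The crop (4x, with its origin at 195,115) shows power at crop (209,450), play at (369,402), the lid's front edge running from about (225,333) to (460,258), and the tiles on the right deck.

```bash
cat >> h.py <<'E'
from scipy.spatial.transform import Rotation as Ro
def pose():
    o=manip.observe(); q=np.array(o['tool_rot']); return np.array(o['tcp_pos']),Ro.from_quat(q[[1,2,3,0]])
def go(target,yawx=None):
    p,R=pose(); print('shift tool mm',R.inv().apply(np.array(target)-p).round(1))
    if yawx is not None:
        x=[np.cos(yawx),np.sin(yawx),0]; z=[0,0,-1]; y=np.cross(z,x)
        T=Ro.from_matrix(np.array([x,y,z]).T); print('rotvec deg',np.degrees((R.inv()*T).as_rotvec()).round(2),'tcp',p.round(1))
E
python3 - <<'E'
from h import *
a=load('top0'); P=cloud(a)
pw=plane(a,195+209/4,115+450/4,124);pl=plane(a,195+369/4,115+402/4,124)
print(pw,pl,np.linalg.norm(pw-pl)); y=(pw-pl)[:2]; yaw=np.arctan2(-y[0],y[1]); print('yaw',np.degrees(yaw))
yaw=np.radians(18.6); X=np.array([np.cos(yaw),np.sin(yaw)]);Y=np.array([-X[1],X[0]])
O=((pl[:2]+84*X)+(pw[:2]+84*X-106*Y))/2; print('origin',O,'rect (577,12)')
m=(P[...,2]>130)&(abs((P[...,:2]-O)@Y)<65)&(abs((P[...,:2]-O)@X)<105)
q=P[m]; x=(q[:,:2]-O)@X; s=np.polyfit(x,q[:,2],1); print('lid angle',np.arctan(s[0]),'z top',q[:,2].max(),'xmin',x.min())
W=lambda x,y,z:np.r_[O+x*X+y*Y,z]
for t in [(-15,0,260),(-15,0,200),(-84,106,150),(-84,0,150)]: print(t,W(*t).round(1))
print('lid start');go(W(-15,0,260),yaw+np.pi/2)
E
```

```text
[463.13598854  85.2739766  124.        ] [495.29502808 -14.83851992 124.        ] 105.15091908131255
yaw 17.808525708521866
origin [575.73289815  11.77858459] rect (577,12)
lid angle -0.6407035600315949 z top 209.04098427004624 xmin -79.55996473626506
(-15, 0, 260) [561.5   7.  260. ]
(-15, 0, 200) [561.5   7.  200. ]
(-84, 106, 150) [462.3  85.4 150. ]
(-84, 0, 150) [496.1 -15.  150. ]
lid start
shift tool mm [-426.7  525.5  -28.9]
rotvec deg [-3.000e-02  1.000e-01 -3.852e+01] tcp [212.8 587.2 230.4]
```

Checks agree: the key spacing measures 105 mm (106 given), the key tops are near z = 124, and the lid angle is about 0.65. I'll close the gripper and transit.

Call:
jog_arm([
  [[-0.025,0.031,-0.006,0,0,0],[-0.025,0.031,-0.006,0,0,0],[-0.025,0.031,-0.006,0,0,0],[-0.025,0.031,-0.006,0,0,0],[-0.025,0.031,-0.006,0,0,0],[-0.025,0.031,-0.006,0,0,0],[-0.025,0.031,0,0,0,0],[-0.025,0.031,0,0,0,0],[-0.025,0.031,0,0,0,0],[-0.025,0.031,0,0,0,0]],
], claw=1, grip_force=30)

```text
time_s: 0.93
tcp_pos: [419.6, 244.9, 267.1]
tool_rot: [-0.0, 0.819, 0.574, -0.0]
contact_force: [0.7, 0.5, 0.7]
width: 0.1
```

Call:
jog_arm([
  [[0,0,0,0,0,-6.4],[0,0,0,0,0,-6.4],[0,0,0,0,0,-6.4],[0,0,0,0,0,-6.4],[0,0,0,0,0,-6.4],[0,0,0,0,0,-6.4],[0,0,0,0,0,0],[0,0,0,0,0,0],[0,0,0,0,0,0],[0,0,0,0,0,0]],
])

```text
time_s: 1.77
tcp_pos: [419.2, 246.9, 267.2]
tool_rot: [-0.0, 0.585, 0.811, -0.0]
contact_force: [0.6, -0.4, -0.2]
width: 0.1
```

```bash
cat >> h.py <<'E'
yaw=np.radians(18.6); X=np.array([np.cos(yaw),np.sin(yaw)]);Y=np.array([-X[1],X[0]]);O=np.array([576.,11.8])
W=lambda x,y,z:np.r_[O+x*X+y*Y,z]
E
python3 -c "
from h import *
st();go(W(5,0,235),yaw+np.pi/2)"
```

```text
time_s 1.7667
qpos [-0.8323  0.0617  0.2477  1.6858 -0.0154  1.3963  1.3083]
tcp_pos [419.161  246.8727 267.1712]
tool_rot [-0.000e+00  5.855e-01  8.107e-01 -1.000e-04]
contact_force [ 0.6111 -0.445  -0.2091]
width 0.0967
shift tool mm [-272.4   80.    32.2]
rotvec deg [-0.02  0.   -0.28] tcp [419.2 246.9 267.2]
```

Call:
jog_arm([
  [[-0.034,0.01,0.002,0,0,0],[-0.034,0.01,0.002,0,0,0],[-0.034,0.01,0.002,0,0,0],[-0.034,0.01,0.002,0,0,0],[-0.034,0.01,0.002,0,0,0],[-0.034,0.01,0.002,0,0,0],[-0.034,0.01,0.002,0,0,0],[-0.034,0.01,0.002,0,0,0],[0,0,0.01,0,0,0],[0,0,0.006,0,0,0]],
])

```text
time_s: 2.6
tcp_pos: [581.7, 11.4, 234.2]
tool_rot: [0.0, 0.587, 0.81, -0.001]
contact_force: [-0.3, 1.0, -0.6]
width: 0.3
```

```bash
python3 - <<'E'
from h import *
st();go(W(5,0,205),yaw+np.pi/2)
a=snap('side','side1'); b=snap('top','top1')
cv2.imwrite('pics/c1.png',np.vstack([cv2.resize(i,(500,300)) for i in (a['color'][130:260,180:350],b['color'][100:290,160:400])]))
E
```

```text
time_s 2.6
qpos [-0.4516  0.3052  0.481   1.5071 -0.1409  1.3649  1.9261]
tcp_pos [581.7483  11.3836 234.2487]
tool_rot [ 2.000e-04  5.870e-01  8.096e-01 -9.000e-04]
contact_force [-0.3389  0.9717 -0.5906]
width 0.3362
shift tool mm [ 2.3 -0.3 29.2]
rotvec deg [-0.07  0.07 -0.49] tcp [581.7  11.4 234.2]
```

View pics/c1.png

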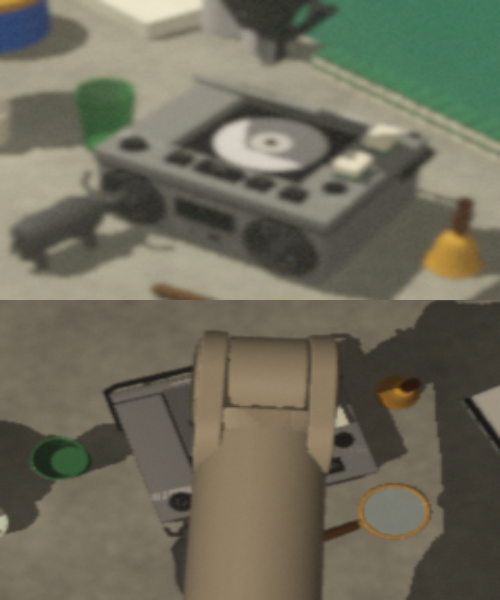

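The side view shows the gripper tips above the raised lid, which is seen edge-on. I'll start pushing it down along its arc.

Call:
jog_arm([
  [[0.001,0,0.008,0,0,0],[0.001,0,0.008,0,0,0],[0,0,0.008,0,0,0],[0,0,0.006,0,0,0],[0,-0.001,0.006,0,0,0],[0,-0.002,0.006,0,0,0],[0,-0.003,0.006,0,0,0],[0,-0.003,0.006,0,0,0],[0,-0.003,0.006,0,0,0],[0,-0.003,0.006,0,0,0]],
])

```text
time_s: 3.53
tcp_pos: [566.1, 11.2, 168.8]
tool_rot: [0.0, 0.585, 0.811, 0.0]
contact_force: [-1.2, 0.0, 0.7]
width: 0.2
```

Call:
jog_arm([
  [[0,-0.003,0.006,0,0,0],[0,-0.003,0.006,0,0,0],[0,-0.003,0.006,0,0,0],[0,-0.003,0.006,0,0,0],[0,-0.002,0.005,0,0,0],[0,-0.002,0.004,0,0,0],[0,-0.001,0.004,0,0,0],[0,-0.001,0.004,0,0,0],[0,0,0,0,0,0],[0,0,0,0,0,0]],
])

```text
time_s: 4.37
tcp_pos: [549.2, 5.7, 128.0]
tool_rot: [-0.0, 0.584, 0.811, -0.0]
contact_force: [-0.1, -0.3, 0.9]
width: 0.1
```

```bash
python3 -c "
from h import *
st();go(W(-32,0,117),yaw+np.pi/2)"
```

```text
time_s 4.3667
qpos [-0.4513  0.3136  0.4656  1.7411 -0.154   1.1237  1.9548]
tcp_pos [549.1992   5.6863 128.0405]
tool_rot [-2.000e-04  5.844e-01  8.114e-01 -2.000e-04]
contact_force [-0.1347 -0.3396  0.9144]
width 0.096
shift tool mm [-2.8 -4.6 11. ]
rotvec deg [-0.03 -0.   -0.13] tcp [549.2   5.7 128. ]
```

Call:
jog_arm([
  [[0,-0.002,0.002,0,0,0],[0,-0.002,0.002,0,0,0],[0,-0.001,0.002,0,0,0],[0,0,0.001,0,0,0],[0,0,0.001,0,0,0],[0,0,0.001,0,0,0],[0,0,0.001,0,0,0],[0,0,0.001,0,0,0],[0,0,0,0,0,0],[0,0,0,0,0,0]],
])

```text
time_s: 5.2
tcp_pos: [544.6, 4.1, 117.2]
tool_rot: [-0.0, 0.584, 0.811, -0.0]
contact_force: [-0.0, 0.1, 0.1]
width: -0.0
```

Call:
jog_arm([
  [[0,0,0.001,0,0,0],[0,0,0.0005,0,0,0],[0,0,0.0005,0,0,0],[0,0,0,0,0,0],[0,0,0,0,0,0],[0,0,0,0,0,0],[0,0,0,0,0,0],[0,0,0,0,0,0],[0,0,0,0,0,0],[0,0,0,0,0,0]],
])

```text
time_s: 6.03
tcp_pos: [544.8, 4.1, 116.8]
tool_rot: [0.0, 0.584, 0.811, 0.001]
contact_force: [-7.6, 0.1, 14.0]
width: 0.1
```

The force rose sharply at z = 116.8, so the lid is on its stop. I'll lift, then check.

Call:
jog_arm([
  [[0,0,-0.003,0,0,0],[0,0,-0.012,0,0,0],[0,0,-0.015,0,0,0],[0.005,-0.005,-0.02,0,0,0],[0.015,-0.005,-0.02,0,0,0],[0.015,-0.006,-0.01,0,0,0],[0.015,-0.006,0,0,0,0],[0.01,-0.006,0,0,0,0],[0,0,0,0,0,0],[0,0,0,0,0,0]],
])

```text
time_s: 6.87
tcp_pos: [499.1, 52.4, 195.9]
tool_rot: [0.0, 0.584, 0.812, 0.0]
contact_force: [0.6, -0.4, -0.3]
width: 0.0
```

```bash
python3 - <<'E'
from h import *
st();go(W(-84,106,140),yaw+np.pi/2)
a=snap('wrist','wr1');b=snap('side','side2')
cv2.imwrite('pics/c2.png',np.vstack([cv2.resize(a['color'],(460,340)),cv2.resize(b['color'][130:260,180:350],(460,260))]))
E
```

```text
time_s 6.8667
qpos [-0.5663  0.1391  0.4414  1.7733 -0.0629  1.2422  1.786 ]
tcp_pos [499.13    52.4244 195.913 ]
tool_rot [2.000e-04 5.840e-01 8.118e-01 3.000e-04]
contact_force [ 0.6203 -0.3911 -0.3282]
width 0.0185
shift tool mm [ 42.9 -24.2  55.9]
rotvec deg [ 0.04 -0.01 -0.06] tcp [499.1  52.4 195.9]
```

View pics/c2.png

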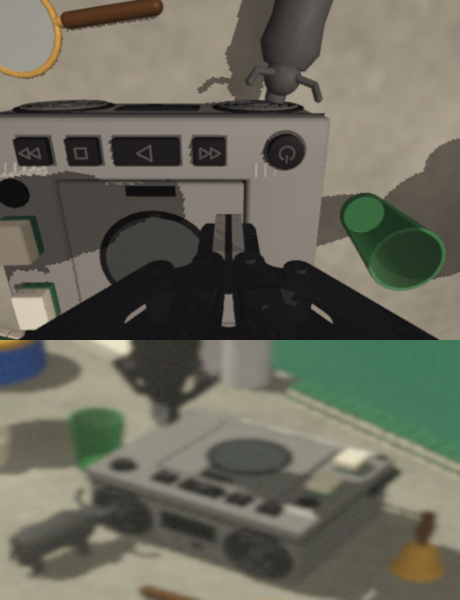

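Both views show the lid flush in the deck. In the wrist view (half scaled), power is at (287,151) and play at (146,152), so I'll refine the key positions from that.

```bash
python3 - <<'E'
from h import *
s=load('wr1'); f=np.array([512/460,384/340])
a=plane(s,*(f*[287,151]),123);b=plane(s,*(f*[146,152]),123)
print(a,b,np.linalg.norm(a-b),'pred',W(-84,106,123),W(-84,0,123)); P=cloud(s)
print(P[170,319],P[185,150])
h=P[...,2]-117
from math import *
m=P[60:300,:]; k=(m[...,2]>104)&(m[...,2]<121)
for n,(u,v) in {'lid':(80,200),'lid2':(230,215),'deck':(290,210)}.items(): print(n,P[int(v*f[1]),int(u*f[0])].round(1))
E
```

```text
[462.71065191  85.75571215 123.        ] [496.89970629 -13.846162   123.        ] 105.30633776452872 pred [462.57776677  85.47086948 123.        ] [496.38745356 -14.99258198 123.        ]
[462.37113711  85.20715195 123.44997302] [508.95037159 -19.81060989 122.54470372]
lid [555.6 -56.5 116.4]
lid2 [489.6  49.4 199. ]
deck [511.1 109.1 115.1]
```

The wrist measurement agrees with the prediction to about 1 mm. Moving over the power key.

Call:
jog_arm([
  [[0.014,-0.008,0,0,0,0],[0.014,-0.008,0.003,0,0,0],[0.015,-0.008,0.01,0,0,0],[0,0,0.015,0,0,0],[0,0,0.015,0,0,0],[0,0,0.015,0,0,0],[0,0,0.006,0,0,0],[0,0,0.003,0,0,0],[0,0,0,0,0,0],[0,0,0,0,0,0]],
])

```text
time_s: 7.8
tcp_pos: [463.2, 85.1, 128.8]
tool_rot: [0.0, 0.585, 0.811, 0.0]
contact_force: [-0.6, -0.1, 0.6]
width: 0.6
```

```bash
python3 -c "
from h import *
st();go(W(-84,106,123),yaw+np.pi/2)"
```

```text
time_s 7.8
qpos [-0.6178  0.1337  0.4007  1.9353 -0.0587  1.0833  1.6997]
tcp_pos [463.2193  85.0517 128.8341]
tool_rot [2.000e-04 5.847e-01 8.112e-01 1.000e-04]
contact_force [-0.57   -0.0943  0.5624]
width 0.6393
shift tool mm [ 0.6 -0.5  5.8]
rotvec deg [ 0.03  0.01 -0.16] tcp [463.2  85.1 128.8]
```

Call:
jog_arm([
  [[0,0,0.002,0,0,0],[0,0,0.002,0,0,0],[0,0,0.001,0,0,0],[0,0,0.001,0,0,0],[0,0,0.001,0,0,0],[0,0,0.001,0,0,0],[0,0,0.001,0,0,0],[0,0,0,0,0,0],[0,0,0,0,0,0],[0,0,0,0,0,0]],
])

```text
time_s: 8.63
tcp_pos: [462.6, 85.3, 119.2]
tool_rot: [-0.0, 0.584, 0.811, -0.0]
contact_force: [-0.0, 0.5, 0.8]
width: -0.2
```

Call:
jog_arm([
  [[0,0,0.001,0,0,0],[0,0,0.001,0,0,0],[0,0,0.0005,0,0,0],[0,0,0,0,0,0],[0,0,0,0,0,0],[0,0,0,0,0,0],[0,0,0,0,0,0],[0,0,0,0,0,0],[0,0,0,0,0,0],[0,0,0,0,0,0]],
])

```text
time_s: 9.47
tcp_pos: [462.8, 85.4, 118.8]
tool_rot: [-0.0, 0.585, 0.811, 0.001]
contact_force: [-11.0, -2.3, 23.9]
width: -0.2
```

The key bottomed at z = 118.8, which matches 123 − 4. I'll lift, move 106 mm to the play key, and look at power from the wrist on the way.

Call:
jog_arm([
  [[0,0,-0.005,0,0,0],[0,0,-0.012,0,0,0],[0,0,-0.015,0,0,0],[-0.021,0,0,0,0,0],[-0.021,0,0,0,0,0],[-0.021,0,0,0,0,0],[-0.021,0,0,0,0,0],[-0.021,0,0,0,0,0],[0,0,0,0,0,0],[0,0,0,0,0,0]],
])

```text
time_s: 10.3
tcp_pos: [496.0, -15.5, 148.7]
tool_rot: [0.0, 0.586, 0.811, -0.0]
contact_force: [0.1, 0.1, -0.6]
width: -0.1
```

```bash
python3 - <<'E'
from h import *
st();go(W(-84,0,123),yaw+np.pi/2)
for n in('wrist','side','top'):
    s=snap(n,n+'2'); P=cloud(s); d=np.hypot(*(P[...,:2]-W(-84,106,0)[:2]).T).T; m=(d<9)&(s['depth']>0)&(P[...,2]<135); print(n,m.sum(),np.median(P[m][:,2]) if m.any() else 0)
    d=np.hypot(*(P[...,:2]-W(-84,48,0)[:2]).T).T; m=(d<8)&(P[...,2]<135); print(' skipback',m.sum(),np.median(P[m][:,2]) if m.any() else 0)
E
```

```text
time_s 10.3
qpos [-0.4736  0.1733  0.493   1.8525 -0.0895  1.1377  1.9413]
tcp_pos [496.0054 -15.518  148.6981]
tool_rot [ 1.000e-04  5.856e-01  8.106e-01 -2.000e-04]
contact_force [ 0.112   0.075  -0.5702]
width -0.1033
shift tool mm [ 0.4  0.5 25.7]
rotvec deg [-0.02  0.02 -0.29] tcp [496.  -15.5 148.7]
wrist 709 119.17214265476414
 skipback 582 123.27983371279838
side 14 117.08829969788388
 skipback 13 121.70131928032288
top 40 119.10311837243478
 skipback 0 0
```

Power is latched at z ≈ 119.1, down from 123.4, and skip back is still up at 123.3. Now I'll press play.

Call:
jog_arm([
  [[0,0,0.008,0,0,0],[0,0,0.008,0,0,0],[0,0,0.005,0,0,0],[0,0,0.002,0,0,0],[0,0,0.002,0,0,0],[0,0,0.002,0,0,0],[0,0,0.002,0,0,0],[0,0,0.001,0,0,0],[0,0,0,0,0,0],[0,0,0,0,0,0]],
])

```text
time_s: 11.28
tcp_pos: [495.9, -14.2, 119.1]
tool_rot: [-0.0, 0.584, 0.811, 0.0]
contact_force: [-3.4, 0.5, 3.9]
width: 0.2
```

Call:
jog_arm([
  [[0,0,0.001,0,0,0],[0,0,0.0005,0,0,0],[0,0,0,0,0,0],[0,0,0,0,0,0],[0,0,0,0,0,0],[0,0,0,0,0,0],[0,0,0,0,0,0],[0,0,0,0,0,0],[0,0,0,0,0,0],[0,0,0,0,0,0]],
])

```text
time_s: 12.12
tcp_pos: [496.0, -14.2, 118.8]
tool_rot: [-0.0, 0.584, 0.811, 0.001]
contact_force: [-9.9, 1.3, 18.5]
width: 0.0
```

Play bottomed at z = 118.8 with 18 N. I'll retreat straight up and check.

Call:
jog_arm([
  [[0,0,-0.004,0,0,0],[0,0,-0.01,0,0,0],[0,0,-0.02,0,0,0],[0,0,-0.025,0,0,0],[0,0.01,-0.025,0,0,0],[0,0.02,-0.02,0,0,0],[0,0.02,-0.01,0,0,0],[0,0.02,0,0,0,0],[0,0,0,0,0,0],[0,0,0,0,0,0]],
])

```text
time_s: 12.95
tcp_pos: [562.8, 8.2, 231.1]
tool_rot: [0.0, 0.584, 0.812, -0.0]
contact_force: [-0.1, -1.4, 0.9]
width: 0.1
```

```bash
python3 - <<'E'
from h import *
st(); s=snap('wrist','wrist3'); P=cloud(s); b=snap('side','side3')
for n,y in dict(power=106,back=48,play=0,stop=-48,on=-86).items():
    d=np.hypot(*(P[...,:2]-W(-84,y,0)[:2]).T).T; m=(d<8)&(P[...,2]<135); print(n,m.sum(),np.median(P[m][:,2]) if m.any() else 0)
d=np.hypot(*(P[...,:2]-W(-45,-40,0)[:2]).T).T; m=(d<8)&(P[...,2]<135); print('lid front z',m.sum(),np.median(P[m][:,2]) if m.any() else 0)
cv2.imwrite('pics/c3.png',np.vstack([cv2.resize(s['color'],(460,340)),cv2.resize(b['color'][130:260,180:350],(460,260))]))
E
```

```text
time_s 12.95
qpos [-0.4725  0.2628  0.4932  1.5649 -0.1255  1.346   1.9283]
tcp_pos [562.7636   8.1671 231.1346]
tool_rot [ 2.000e-04  5.842e-01  8.116e-01 -5.000e-04]
contact_force [-0.0948 -1.353   0.8665]
width 0.0546
power 385 119.1577517163579
back 396 123.2718026563263
play 394 123.27973520729695
stop 389 123.26432918883532
on 392 123.34843701570078
lid front z 324 116.96412123441951
```

View pics/c3.png

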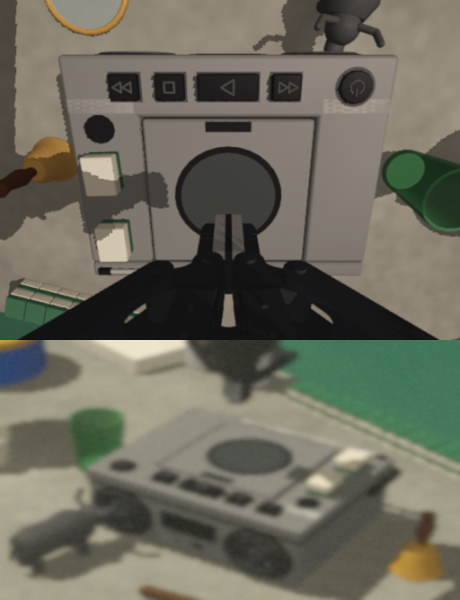

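The final pictures show the lid shut, power down, the other four keys up, both tiles and the neighbouring things in place, and the gripper clear of everything.

```bash
python3 -c "
from h import *
ticket.job_done()"
```

```text
the job is handed in; nothing more can be done
```

I shut the lid, pressed the power key until it latched down, then pressed the play key fully in and let it come up. I handed the job in about 13 s into the 45 s allowed, and it reports no verdict.

- **Lid:** it reached its stop with about 14 N on it, and its outer face now measures z = 117.0 mm, the given shut height.
- **Keys:** power is down at z = 119.2 mm. Play, stop and both skip keys are up at 123.3 mm.
- **Press force:** both pressed keys bottomed at z = 118.8 mm, with 24 N on power and 18 N on play. The gripper also showed about 10 N sideways at those moments. The key positions I'd predicted before the moves still lined up in the last measurement.
- **Other things:** the player and the things in view look unmoved in the last pictures. I judged that by eye and did not measure each one. The teacup and disc case were not in that last view, but the arm only passed well above the table.
- **At hand-in:** the arm was clear of everything, about 110 mm above the lid.

No check failed or disagreed.

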